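# Set the drill's clutch ring to its mark

### The job

The cordless drill lies on its side on the steel table, ready for refitting the fridge grille. With a fingertip, flick the ribs of its clutch ring round, the top of the ring going away from the handle, until the ring has clicked to rest with its white mark at the yellow arrow. Do not pick the drill up or shove it about, and leave the things around it alone.

Things in the scene. Friction and masses are not known exactly. Their poses are not given: they have to be found in the camera images.
- drill: Red and black cordless drill lying flat on its side, loose, about 1.5 kg. Origin on the table straight below the middle of the clutch ring's ribs; x along the spindle to the chuck, y to the handle, z up. Spindle level, 35 mm up. Chuck, 40 mm across, from x = 9 to 56 mm, thin bit to 84; ring -18 to 9; nose case, 52 mm across, -36 to -18; red housing -36 to -138, 67 mm wide, 70 mm high (above the ring).
- ring_centre (a point): On the spindle axis at the middle of the ribbed part of the clutch ring, 35 mm above the table; axes as the drill's. The ribbed part is grey, 18 mm long (x -9 to 9 mm), 60 mm across over ten ribs 36 degrees apart, each 5.5 mm wide and 4.5 mm deep. At every setting the top of the ring is midway between two ribs (ribs 18 degrees either side). Above it and on both sides the space is free.
- arrow_tip (a point): Tip of the yellow arrow on top of the black nose case, 26 mm above the spindle axis and 19 mm behind the middle of the ribs (drill x = -19 mm).
- white_mark (a point): Middle of the white mark, 9 x 12 mm, on the smooth black band of the ring (55 mm across, drill x = -18 to -9 mm; narrow grey ticks mark the other settings). It turns with the ring, 27 mm from the axis and 13.5 mm behind the middle of the ribs, and stands straight above the axis, next to the arrow, when the ring is set.
- grip_middle (a point): Middle of the drill's handle, at drill x = -96, y = 80 mm, 35 mm above the table. The handle is 40 mm broad and 35 mm thick and joins the housing to the battery, which is 70 mm high and lies at x = -34 to -146, y = 140 to 180 mm (its red foot at y = 120 to 142 mm).
- clutch_ring (a joint): Ring angle in rad; grows as the top of the ring goes away from the handle (drill -y). Ten settings a click (0.6283 rad, 36 degrees) apart: 0, 0.628 ... 5.655, stops just beyond; it rests only at a setting. White mark at the arrow: 3.770 (six clicks up from 0). Starts 2 to 5 clicks below that. About 2.5 N on a rib turns it; past half a click it snaps on by itself, short of that it falls back.
- tumbler: Steel drinking tumbler with black lid, 78 mm across, 165 mm high, standing; origin at the centre of its base. Leave alone.
- squeeze_bottle: Yellow sauce squeeze bottle, 54 mm across, 190 mm high, standing; origin at the centre of its base. Leave alone.
- screw_dish: Round steel dish of small screws, 112 mm across the rim, 26 mm high; origin at the centre of its base. Leave alone.
- mallet: Meat mallet with aluminium head and 200 mm wooden handle, lying on the red chopping board; origin below its head. Leave alone.

How it is judged:
By the outcome, as a careful person would: the job done as asked, in the order asked, and still so for the second after the job is handed in, with the robot touching nothing.
It also fails if it takes over 48 s, if anything falls off the work surface, if the arm or the gripper's body presses on something with over 40 N, if the wrist force passes 120 N, or if a joint passes its speed limit or range.

### The arm

A 6-joint arm with a two-finger parallel gripper is mounted at the origin on the work surface. World frame = base frame: x ahead of the robot, y to its left, z up, the work surface at z = 0. Lengths are in m, angles in degrees, forces in N, time in s.
With the tool pointing down it reaches from about 0.425 to 0.95 m from the base axis. Payload 14.7 kg.
Tool frame: the origin (TCP) lies at the very end of the fingers, on their centre line; the grasp point (between the pads) lies env.grasp_offset behind it (env.grasp_offset is the distance from the TCP to the grasp point, in m); z points along the fingers, y is the line along which they close (so a half turn about z gives the same grasp; the last joint's range is limited). The gripper opens to 85 mm and grips with 20 to 120 N. Pads are 22 mm wide; open, the fingers measure 114 mm over their backs; the gripper's body (76 mm by 85 mm) begins 54 mm behind the grasp point. The pads swing forward as they close: fully open they stand 13 mm farther back than shut.
Start: joints at [71.528, 27.513, 91.461, -0, 61.026, -2.67], TCP at [0.177, 0.625, 0.207] pointing down, gripper open.
Joint ranges: [-157.49, 157.49], [-46.99, 117.5], [13.45, 153.17], [-89.5, 269.5], [5.16, 153.95], [-167.48, 167.48]. Speed limits (degrees/s): [108.29, 108.29, 136.94, 172.46, 172.46, 172.46].

### API

Orientations are given as a 3x3 rotation matrix whose columns are the frame's x, y, z axes.
In Python, from station import read_state, optics, workorder, env gives the robot as it stands.
- The arm moves only by the tool move_arm, never from a script. Its argument "steps" is a list of rows, each a list of 7 numbers: the turn, a rotation vector about the tool's x, y, z in degrees, then the shift along the tool's x, y, z in mm, then the opening, from 0 (shut) to 1 (fully open). A call has 1 to 20 rows; each row shifts and turns the commanded pose from where the row before left it, along the tool's axes as they then stand; what a row does not reach is not made up. A row lasts 1/12 s, in which the tool goes at most 41.7 mm and 7.16 degrees, less where a joint would pass 70% of its speed; a pose out of reach is approached as far as the arm can. A call is refused whole if a number of a shift passes 41.7 or a number of a turn 7.16, either way. A call with a gripper value outside its range is refused whole. The fingers move at their own pace and stop on an object; the grip force is fixed at half the most. Time passes only in rows, so rows that do not move let the fingers close. It gives the time, the measured TCP pose, the force, the opening and the grip force at its end, in the units of the state.
- read_state(): the state, without advancing time (a new reading comes with each control period).
- optics.camera(name): name is "side" or "top" or "wrist"; returns a dict with "image" (420x560x3 uint8, blue, green, red), "vertical_fov" (degrees; the focal length in pixels is half the picture's height over the tangent of half this angle, whatever the lens; pixels are square), "cx", "cy" (the principal point, pixels), "R" (3x3) and "t" (3): a world point X has camera coordinates R X + t; the wrist camera has in their place "tool_from_camera" (4x4, takes a point from camera to tool coordinates, whose origin is the TCP and whose axes are the flange's). Camera axes: x right, y down, z forward; pixel columns grow to the right and rows downward; lengths in m; the calibration is good to about 2 mm. The wrist camera is an equidistant fisheye: a pixel r from the principal point sees the ray r / f radians off the axis. A picture is of the moment at which its call begins: read the wrist's pose just before it. There is no depth.
- workorder.hand_in(): hands the job in; it is judged then, once.
Trained networks look in a picture, given as the dict that the camera call returned (one of the last four; its "shot" number tells which), for a name from the list of things; names that differ only in an ending like _2 or _b are one class to them, and where a whole thing is asked for, a point or a joint stands for the part that bears it (a point fixed in the world has none). Each returns a list of dicts, best first, with "score" (0 to 1); they miss things now and then, are a little off and sometimes report something else, mostly with a low value. They report only what shows in the picture. A call takes as long as a camera call.
- optics.recognise(picture, label): "bbox" ([left, top, right, bottom] in pixels, round what is visible of it).
- optics.spot_point(picture, label): "xy" ([column, row] in pixels: a listed point, or the origin of a listed thing).
The state is a dict: "time_s": time; "joint_pos": joint angles; "qvel": joint speeds; "joint_efforts": joint torques, N m; "tcp_pos": TCP position; "eef_rot": TCP orientation; "contact_force": force on the tool from outside, world axes, zero at the start; "moment": the same for the moment, N m; "width": finger opening in m; "finger_force": force on a finger pad.
Only numpy, scipy, OpenCV 4.12 (cv2) and the standard library are available. Lean on these libraries where they do the work, as an engineer would, in place of code of your own. Each camera call takes 0.05 s, during which the arm holds its last target. There are 200 camera calls.

## Working session

There is one attempt and no reset: what is moved stays moved. The work goes in short steps, Python scripts to look and compute and a tool call to move; the robot and the scene stay as the last step left them, time stands still between calls to the robot, and variables do not carry over. Pictures are saved under pics/ and viewed, at most 10 in all, crops included, and the job is handed in when it is done.

Besides the shell and the picture viewer there is one more tool, called after "Request:" as name(argument=value, ...), one argument or row to a line, values as JSON. move_arm: Moves the arm, as the interface text tells. Its arguments: {"type":"object","properties":{"steps":{"type":"array"}},"required":["steps"]}

```bash
mkdir -p pics; ls; cat > h.py <<'E'
import numpy as np, cv2
from station import read_state, optics, workorder, env
def ray(p,xy):
    f=p["image"].shape[0]/2/np.tan(np.radians(p["vertical_fov"])/2)
    d=np.array([(xy[0]-p["cx"])/f,(xy[1]-p["cy"])/f,1.]);R=np.array(p["R"]);t=np.array(p["t"])
    return -R.T@t, R.T@d
def atz(p,xy,z):
    o,d=ray(p,xy); return o+d*(z-o[2])/d[2]
def proj(p,X):
    f=p["image"].shape[0]/2/np.tan(np.radians(p["vertical_fov"])/2)
    c=np.array(p["R"])@X+np.array(p["t"]); return np.array([p["cx"]+f*c[0]/c[2],p["cy"]+f*c[1]/c[2]])
def tri(a,xa,b,xb):
    o1,d1=ray(a,xa);o2,d2=ray(b,xb)
    s=np.linalg.lstsq(np.c_[d1,-d2],o2-o1,rcond=None)[0]
    p,q=o1+s[0]*d1,o2+s[1]*d2; return (p+q)/2,np.linalg.norm(p-q)
E
python3 - <<'E'
from h import *
np.set_printoptions(precision=4,suppress=True)
s=read_state();print(s["time_s"],s["tcp_pos"],s["eef_rot"],s["width"],env.grasp_offset)
P={n:optics.camera(n) for n in("top","side")}
for n,p in P.items(): cv2.imwrite(f"pics/{n}0.png",p["image"])
for l,z in [("ring_centre",.035),("arrow_tip",.061),("white_mark",.06),("grip_middle",.035),("drill",0),("tumbler",0),("squeeze_bottle",0),("screw_dish",0),("mallet",0)]:
    r={n:optics.spot_point(p,l)[:2] for n,p in P.items()}
    for n in r:
        for q in r[n]: print(l,n,np.round(q["xy"],1),round(q["score"],2),atz(P[n],q["xy"],z))
    if r["top"] and r["side"]: print("   tri",*tri(P["top"],r["top"][0]["xy"],P["side"],r["side"][0]["xy"]))
E
```

```text
pics
0.0 [0.1768 0.625  0.2067] [[-0.9622  0.2723 -0.0004]
 [ 0.2723  0.9622 -0.0012]
 [ 0.0001 -0.0012 -1.    ]] 0.08537972316144958 0.0187
ring_centre top [232.8 242.8] 0.62 [0.516  0.0287 0.035 ]
ring_centre top [237.  240.3] 0.59 [0.5244 0.0175 0.035 ]
ring_centre side [288.3 261. ] 0.85 [0.5255 0.0345 0.035 ]
   tri [0.5216 0.0301 0.0315] 0.010326397372108772
arrow_tip top [236.1 242.6] 0.6 [0.5139 0.0168 0.061 ]
arrow_tip top [406.7 246.6] 0.38 [ 0.5487 -0.4612  0.061 ]
arrow_tip side [295.1 245.8] 0.8 [0.5191 0.0151 0.061 ]
   tri [0.5161 0.0171 0.0625] 0.004701061651829554
white_mark top [238.3 246.1] 0.65 [0.5048 0.0096 0.06  ]
white_mark side [302.6 273. ] 0.78 [0.479  0.0889 0.06  ]
   tri [ 0.5066  0.0142 -0.0025] 0.01255643273701432
grip_middle top [237.3 247.5] 0.6 [0.5037 0.0143 0.035 ]
grip_middle top [247.  278.2] 0.59 [ 0.4196 -0.0228  0.035 ]
grip_middle side [350.1 250.4] 0.79 [ 0.4201 -0.0489  0.035 ]
   tri [0.4546 0.007  0.079 ] 0.08669846209922598
drill top [228.4 243.6] 0.89 [0.5171 0.045  0.    ]
drill top [232.3 241.3] 0.23 [0.525  0.0343 0.    ]
drill side [289.8 271.2] 0.96 [0.5254 0.022  0.    ]
   tri [0.5166 0.0433 0.018 ] 0.0036980524829253333
tumbler top [206.2 179.6] 0.63 [0.7052 0.1349 0.    ]
tumbler side [185.3 278.8] 0.91 [0.7091 0.1257 0.    ]
   tri [0.7034 0.1336 0.0078] 0.0006204722719929875
squeeze_bottle top [287.6 218.4] 0.95 [ 0.6093 -0.1219  0.    ]
squeeze_bottle side [280. 227.] 0.56 [ 0.6021 -0.1241  0.    ]
   tri [ 0.6054 -0.1227  0.0011] 0.007340637343795741
screw_dish top [177.4 216.1] 0.8 [0.5847 0.2063 0.    ]
screw_dish side [217.  320.9] 0.79 [0.5977 0.2038 0.    ]
screw_dish side [338.4 168.9] 0.55 [ 0.5537 -0.4852  0.    ]
   tri [0.5895 0.2071 0.0042] 0.011467324528169471
mallet side [338.6 165.2] 0.82 [ 0.5595 -0.5103  0.    ]
```

```bash
python3 - <<'E'
import cv2,numpy as np
a=cv2.imread("pics/top0.png")[190:330,150:330];b=cv2.imread("pics/side0.png")[190:330,220:400]
f=lambda i:cv2.resize(i,None,fx=3.1,fy=3.1,interpolation=cv2.INTER_CUBIC)
a=cv2.resize(a,(400,311),interpolation=2);b=cv2.resize(b,(400,311),interpolation=2)
cv2.imwrite("pics/c0.png",np.hstack([a,b]))
t=cv2.imread("pics/top0.png");cv2.imwrite("pics/full.png",cv2.resize(np.hstack([t,cv2.imread("pics/side0.png")]),(800,300)))
E
```

```text
(no output)
```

View pics/c0.png

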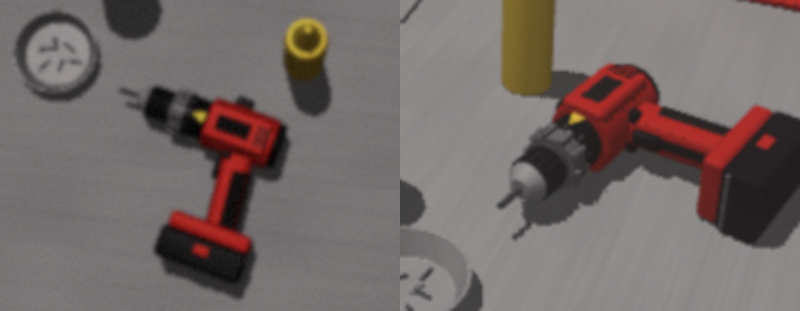

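View pics/full.png

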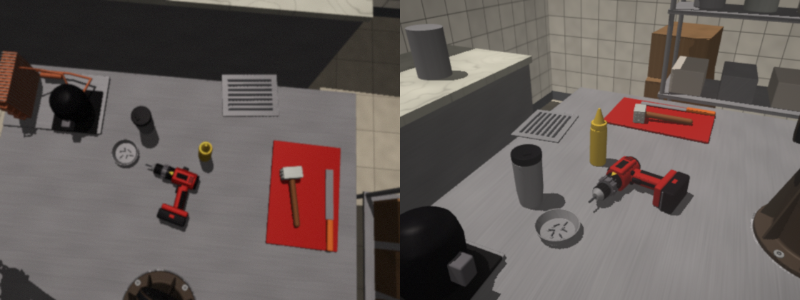

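The crops show the drill with its chuck toward the upper left: chuck near top-image (222,235), arrow near (240,243), handle toward the robot. The white mark isn't visible. The bottle and tumbler are clear of the ring, so I'll go above it.

```bash
python3 - <<'E'
import numpy as np
th=164.2
for i in range(18):
    a=np.radians(th);d=np.array([19.1,-33.0])
    print([0,0,5,round(d@[np.cos(a),np.sin(a)],1),round(d@[np.sin(a),-np.cos(a)],1),0,0],end=",")
    th-=5
E
```

```text
[0, 0, 5, np.float64(-27.4), np.float64(-26.6), 0, 0],[0, 0, 5, np.float64(-29.6), np.float64(-24.1), 0, 0],[0, 0, 5, np.float64(-31.6), np.float64(-21.4), 0, 0],[0, 0, 5, np.float64(-33.3), np.float64(-18.6), 0, 0],[0, 0, 5, np.float64(-34.8), np.float64(-15.6), 0, 0],[0, 0, 5, np.float64(-36.0), np.float64(-12.5), 0, 0],[0, 0, 5, np.float64(-37.0), np.float64(-9.3), 0, 0],[0, 0, 5, np.float64(-37.6), np.float64(-6.1), 0, 0],[0, 0, 5, np.float64(-38.0), np.float64(-2.8), 0, 0],[0, 0, 5, np.float64(-38.1), np.float64(0.6), 0, 0],[0, 0, 5, np.float64(-37.9), np.float64(3.9), 0, 0],[0, 0, 5, np.float64(-37.4), np.float64(7.2), 0, 0],[0, 0, 5, np.float64(-36.7), np.float64(10.4), 0, 0],[0, 0, 5, np.float64(-35.6), np.float64(13.6), 0, 0],[0, 0, 5, np.float64(-34.3), np.float64(16.6), 0, 0],[0, 0, 5, np.float64(-32.7), np.float64(19.6), 0, 0],[0, 0, 5, np.float64(-30.9), np.float64(22.3), 0, 0],[0, 0, 5, np.float64(-28.8), np.float64(24.9), 0, 0],
```

Request:
move_arm(
  steps=[
    [0,0,5,-27,-27,0,0],
    [0,0,5,-30,-24,0,0],
    [0,0,5,-32,-21,0,0],
    [0,0,5,-33,-19,0,0],
    [0,0,5,-35,-16,0,0],
    [0,0,5,-36,-12,0,0],
    [0,0,5,-37,-9,0,0],
    [0,0,5,-38,-6,0,0],
    [0,0,5,-38,-3,0,0],
    [0,0,5,-38,1,0,0],
    [0,0,5,-38,4,0,0],
    [0,0,5,-37,7,0,0],
    [0,0,5,-37,10,0,0],
    [0,0,5,-36,14,0,0],
    [0,0,5,-34,17,0,0],
    [0,0,5,-33,20,0,0],
    [0,0,5,-31,22,0,0],
    [0,0,5,-29,25,0,0],
    [0,0,0,0,0,0,0],
    [0,0,0,0,0,0,0],
  ],
)

```text
time_s: 2.67
tcp_pos: [0.5228, 0.0287, 0.2072]
eef_rot: [[0.276, 0.961, 0.0], [0.961, -0.276, -0.0], [0.0, 0.0, -1.0]]
contact_force: [0.0, 0.2, -0.8]
width: 0.0002
finger_force: 0.0
```

```bash
cat >> h.py <<'E'
# wrist
def wray(p,s,xy):
    f=p["image"].shape[0]/2/np.tan(np.radians(p["vertical_fov"])/2)
    v=np.array([xy[0]-p["cx"],xy[1]-p["cy"]]);r=np.hypot(*v);a=r/f
    d=np.r_[np.sin(a)*v/max(r,1e-9),np.cos(a)]
    T=np.array(p["tool_from_camera"]);R=np.array(s["eef_rot"])
    return R@T[:3,3]+s["tcp_pos"], R@T[:3,:3]@d
def watz(p,s,xy,z):
    o,d=wray(p,s,xy); return o+d*(z-o[2])/d[2]
def wproj(p,s,X):
    f=p["image"].shape[0]/2/np.tan(np.radians(p["vertical_fov"])/2)
    T=np.array(p["tool_from_camera"]);R=np.array(s["eef_rot"])
    c=T[:3,:3].T@(R.T@(np.asarray(X)-s["tcp_pos"])-T[:3,3])
    r=np.hypot(c[0],c[1]);a=np.arctan2(r,c[2]);return np.array([p["cx"],p["cy"]])+f*a*c[:2]/r
PTS=[("ring_centre",.035),("arrow_tip",.061),("white_mark",.06),("grip_middle",.035),("drill",0)]
E
python3 - <<'E'
from h import *
np.set_printoptions(precision=4,suppress=True)
s=read_state();p=optics.camera("wrist");cv2.imwrite("pics/w1.png",p["image"])
print(s["time_s"],s["tcp_pos"],s["eef_rot"],s["contact_force"],p["tool_from_camera"],p["vertical_fov"])
for l,z in PTS:
    for q in optics.spot_point(p,l)[:2]: print(l,np.round(q["xy"],1),round(q["score"],2),watz(p,s,q["xy"],z))
E
```

```text
2.6667 [0.5228 0.0287 0.2072] [[ 0.2755  0.9613  0.0002]
 [ 0.9613 -0.2755 -0.    ]
 [ 0.      0.0002 -1.    ]] [ 0.036   0.1694 -0.8138] [[-0.0004 -0.9643 -0.2647  0.0666]
 [ 1.     -0.0005  0.0004 -0.0015]
 [-0.0005 -0.2647  0.9643 -0.1663]
 [ 0.      0.      0.      1.    ]] 65.70646984690485
ring_centre [282.  182.6] 0.81 [0.5237 0.0319 0.035 ]
arrow_tip [281.6 203.3] 0.64 [0.5188 0.0167 0.061 ]
arrow_tip [277.9 181.8] 0.56 [0.5213 0.0385 0.061 ]
white_mark [266.3 189.2] 0.73 [0.5082 0.0344 0.06  ]
grip_middle [213.8 266. ] 0.71 [ 0.4207 -0.04    0.035 ]
drill [281.2 174.8] 0.7 [0.5237 0.0347 0.    ]
```

View pics/w1.png

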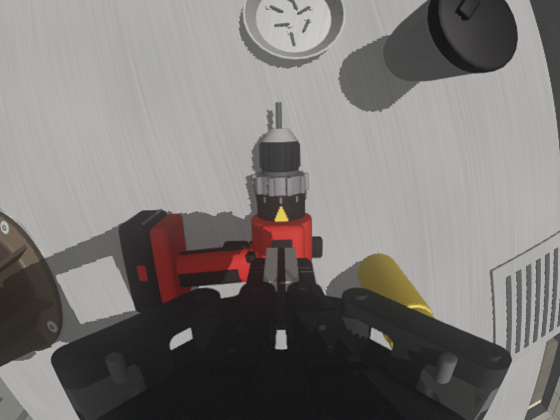

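The wrist view shows the arrow tip near (281,205), the ribs at rows 172–193 and columns 252–308, and the bit tip at (279,102). The closed fingertips are near (282,250). Next is refining the axis and ring from these pixels.

```bash
python3 - <<'E'
from h import *
np.set_printoptions(precision=4,suppress=True)
s=read_state();p=optics.camera("wrist")
b=watz(p,s,(279,102),.036);print("bit",b)
a=watz(p,s,(281,206),.061);print("arrow",a)
d=(b-a)[:2];L=np.linalg.norm(d);print("len (103)",L,"yaw",np.degrees(np.arctan2(d[1],d[0])))
u=d/L;c=a[:2]+.019*u;print("centre from arrow",c,"from bit",b[:2]-.084*u)
print("tool yaw",np.degrees(np.arctan2(s["eef_rot"][1][0],s["eef_rot"][0][0])))
n=np.array([-u[1],u[0]])
for k in(c,b[:2]-.084*u):
  C=np.r_[k,.035]
  for x,y,z in[(-.009,0,.0285),(.009,0,.0285),(0,.03,.0),(0,-.03,.0)]: print(wproj(p,s,C+np.r_[u*x+n*y,z]))
for X in(-.011,.011): print("tcp",wproj(p,s,np.array(s["tcp_pos"])+np.array(s["eef_rot"])@[X,.0095,0]))
im=p["image"][150:280,220:340];cv2.imwrite("pics/w2.png",cv2.resize(im,None,fx=4.5,fy=4.5,interpolation=2))
E
```

```text
bit [0.5423 0.117  0.036 ]
arrow [0.5163 0.0169 0.061 ]
len (103) 0.10344125068862602 yaw 75.4071960927965
centre from arrow [0.5211 0.0353] from bit [0.5212 0.0357]
tool yaw 74.3056984181598
[280.8048 196.7724]
[280.4407 178.6597]
[252.3601 183.0198]
[308.9058 181.9263]
[280.796  196.3335]
[280.4317 178.2107]
[252.3444 182.6117]
[308.9052 181.5176]
tcp [300.3103 264.4092]
tcp [301.117 227.398]
```

View pics/w2.png

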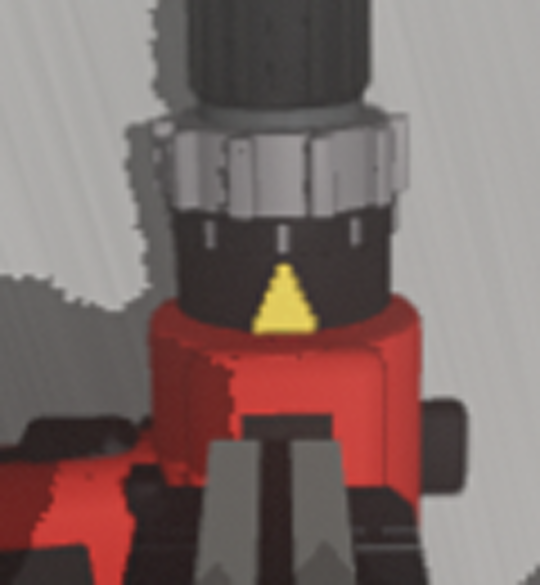

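Request:
move_arm(
  steps=[
    [0,0,-1.5,6.5,-37,0,0],
    [0,0,0,0,0,36,0],
    [0,0,0,0,0,36,0],
    [0,0,0,0,0,36,0],
    [0,0,0,0,0,25,0],
    [0,0,0,0,0,10,0],
    [0,0,0,0,0,3.5,0],
    [0,0,0,0,0,0,0],
    [0,0,0,0,0,0,0],
  ],
)

```text
time_s: 3.77
tcp_pos: [0.4891, 0.047, 0.0619]
eef_rot: [[0.247, 0.969, 0.002], [0.969, -0.247, 0.0], [0.0, 0.001, -1.0]]
contact_force: [-0.8, 0.4, 0.0]
width: 0.0
finger_force: 0.0
```

```bash
cat > look.py <<'E'
from h import *
import sys
np.set_printoptions(precision=4,suppress=True)
n=sys.argv[1]
s=read_state();p=optics.camera("wrist");q=optics.camera("side")
print(s["time_s"],s["tcp_pos"],s["contact_force"])
C=np.array([.5222,.0345,.035]);Cl=C+[0,0,.03]
R=np.array(s["eef_rot"]).T
a=[int(v) for v in wproj(p,s,Cl)];b=[int(v) for v in proj(q,Cl)];print(a,b)
def crop(im,c,w,h):
    x=min(max(c[0]-w//2,0),560-w);y=min(max(c[1]-h//2,0),420-h);print("crop",x,y)
    return cv2.resize(im[y:y+h,x:x+w],(400,500),interpolation=2)
cv2.imwrite(f"pics/{n}.png",np.hstack([crop(p["image"],a,160,200),crop(q["image"],b,80,100)]))
for l in("white_mark","arrow_tip"):
    for k,g in(("w",p),("s",q)):
        for r in optics.spot_point(g,l)[:2]: print(l,k,np.round(r["xy"],1),round(r["score"],2))
E
python3 look.py l1
```

```text
3.7667 [0.4891 0.047  0.0619] [-0.803   0.3813  0.    ]
[347, 254] [290, 249]
crop 267 154
crop 250 199
white_mark w [309.3 245.9] 0.72
white_mark s [298.5 268.8] 0.55
arrow_tip w [341.2 282.9] 0.85
arrow_tip s [294.8 244.3] 0.82
arrow_tip s [278.7 226.8] 0.36
```

View pics/l1.png

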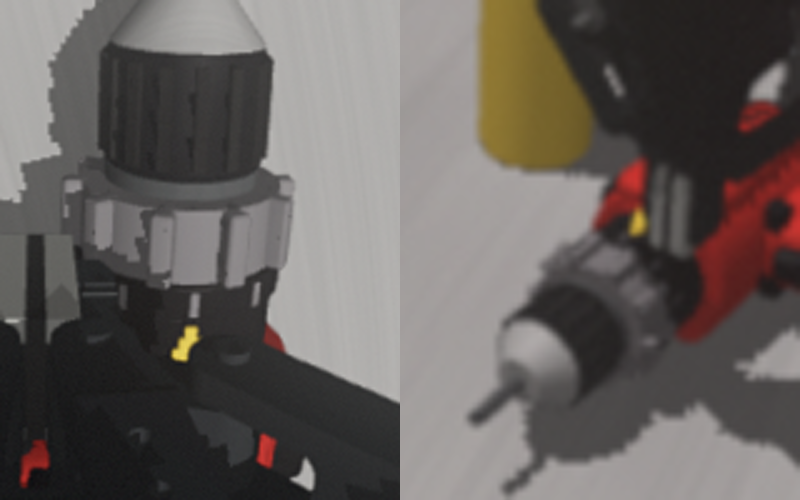

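The wrist crop shows the fingertip's left pair at columns 0–78, with its front edge at row 235, just beside the ribs (rows 200–285). In the side crop the fingers end near (670,250). I'll check the tip geometry against the TCP frame.

```bash
python3 - <<'E'
from h import *
np.set_printoptions(precision=1,suppress=True)
s=read_state();p=optics.camera("wrist");q=optics.camera("side");R=np.array(s["eef_rot"]);t=np.array(s["tcp_pos"])
for x in(-11,0,11):
  for y in(-8,8):
    for z in(0,-30):
      X=t+R@np.array([x,y,z])/1e3
      print(x,y,z,"side crop",(proj(q,X)-[250,199])*5+[400,0],"wrist crop",(wproj(p,s,X)-[267,154])*2.5)
E
```

```text
-11 -8 0 side crop [706.5 289.7] wrist crop [  5.5 276.3]
-11 -8 -30 side crop [711.5 225.8] wrist crop [  0.5 342.1]
-11 8 0 side crop [671.2 274.4] wrist crop [ 76.6 276.2]
-11 8 -30 side crop [675.6 210.9] wrist crop [ 84.2 341.9]
0 -8 0 side crop [691.2 303.7] wrist crop [  4.8 231.1]
0 -8 -30 side crop [696.1 239.5] wrist crop [ -0.6 290.9]
0 8 0 side crop [655.8 288.1] wrist crop [ 77.5 231. ]
0 8 -30 side crop [660.  224.3] wrist crop [ 85.6 290.7]
11 -8 0 side crop [675.8 317.9] wrist crop [  4.2 183.7]
11 -8 -30 side crop [680.4 253.3] wrist crop [ -1.5 236.3]
11 8 0 side crop [640.2 302.1] wrist crop [ 78.4 183.7]
11 8 -30 side crop [644.1 237.9] wrist crop [ 87.  236.2]
```

```bash
python3 - <<'E'
from h import *
s=read_state();p=optics.camera("wrist");q=optics.camera("side")
g=lambda im:(255*(im/255.)**.45).astype(np.uint8)
a=cv2.resize(g(p["image"][210:310,250:330]),(400,500),interpolation=0)
b=cv2.resize(g(q["image"][220:270,285:325]),(400,500),interpolation=0)
cv2.imwrite("pics/z1.png",np.hstack([a,b]))
E
```

```text
(no output)
```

View pics/z1.png

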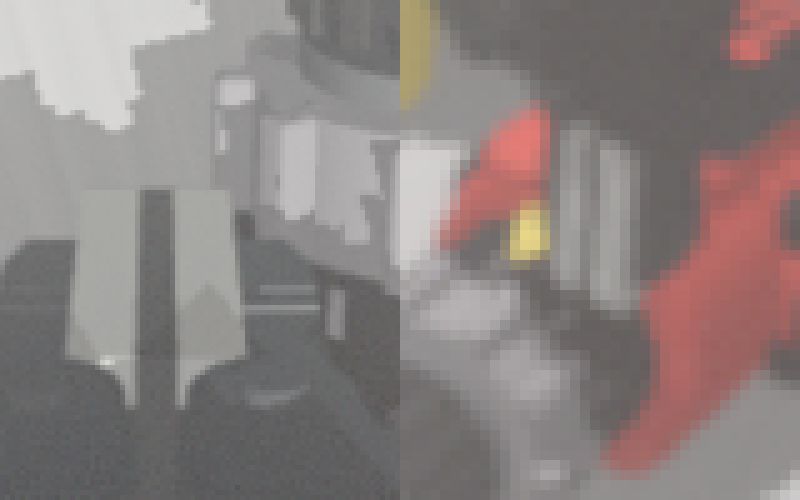

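The visible fingertips seem to end above the TCP plane. I'll test by pushing carefully at the computed height and watching the force.

Request:
move_arm(
  steps=[
    [0,0,0,-3,6,1,0],
    [0,0,0,0,6,0.5,0],
    [0,0,0,0,3,0,0],
    [0,0,0,0,2,0,0],
    [0,0,0,0,1.5,0,0],
    [0,0,0,0,1.5,0,0],
    [0,0,0,0,0,0,0],
  ],
)

```text
time_s: 4.85
tcp_pos: [0.5071, 0.0389, 0.0593]
eef_rot: [[0.247, 0.969, 0.0], [0.969, -0.247, -0.0], [0.0, 0.0, -1.0]]
contact_force: [0.2, -0.7, 0.4]
width: -0.0
finger_force: 0.0
```

```bash
python3 look.py l2
```

```text
4.85 [0.5071 0.0389 0.0593] [ 0.2293 -0.7234  0.4009]
[312, 251] [290, 249]
crop 232 151
crop 250 199
white_mark s [298.4 269.8] 0.65
arrow_tip w [308.8 280.3] 0.83
arrow_tip s [296.7 246.1] 0.88
```

View pics/l2.png

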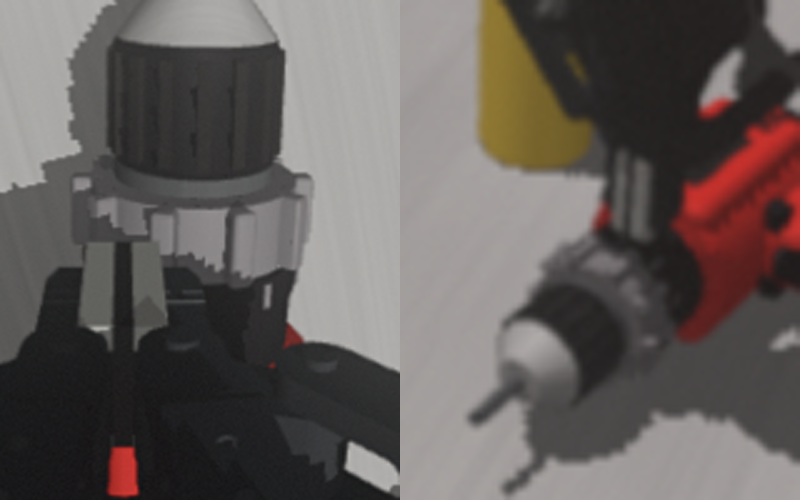

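```bash
python3 - <<'E'
from h import *
np.set_printoptions(precision=4,suppress=True)
s=read_state();p=optics.camera("wrist");q=optics.camera("side")
R=np.array(s["eef_rot"]);t=np.array(s["tcp_pos"])
o1,d1=wray(p,s,(280.8,247.8));
for px in((296.5,247),(296.5,249),(297,246)):
  o2,d2=ray(q,px)
  k=np.linalg.lstsq(np.c_[d1,-d2],o2-o1,rcond=None)[0];a,b=o1+k[0]*d1,o2+k[1]*d2
  print((a+b)/2,np.linalg.norm(a-b),"tool",R.T@((a+b)/2-t)*1e3)
# check the calibration: arrow triangulated
o1,d1=wray(p,s,(308.8,280.3));o2,d2=ray(q,(296.7,246.1))
k=np.linalg.lstsq(np.c_[d1,-d2],o2-o1,rcond=None)[0];print((o1+k[0]*d1+o2+k[1]*d2)/2)
E
```

```text
[0.5068 0.0475 0.0829] 0.0013864003505418606 tool [  8.22    -1.9754 -23.5592]
[0.5067 0.0455 0.0771] 0.0003494653888637809 tool [  6.2604  -1.6054 -17.755 ]
[0.5065 0.0481 0.0855] 0.0028119089045097446 tool [  8.7412  -2.4839 -26.176 ]
[0.5156 0.0162 0.062 ]
```

No contact: the real fingertip does end about 20–25 mm behind the TCP. I'll back off, lower 20 mm clear of the ring, and approach again in small steps.

Request:
move_arm(
  steps=[
    [0,0,0,0,-13,0,0],
    [0,0,0,0,-13,0,0],
    [0,0,0,0,0,10,0],
    [0,0,0,0,0,10,0],
    [0,0,0,0,3,0,0],
    [0,0,0,0,3,0,0],
    [0,0,0,0,0,0,0],
  ],
)

```text
time_s: 5.83
tcp_pos: [0.4889, 0.0437, 0.0391]
eef_rot: [[0.247, 0.969, 0.001], [0.969, -0.247, -0.0], [0.0, 0.001, -1.0]]
contact_force: [0.4, -1.0, 0.1]
width: -0.0002
finger_force: 0.0
```

Request:
move_arm(
  steps=[
    [0,0,0,0,3,0,0],
    [0,0,0,0,2,0,0],
    [0,0,0,0,0,0,0],
  ],
)

```text
time_s: 6.08
tcp_pos: [0.4932, 0.0425, 0.0395]
eef_rot: [[0.247, 0.969, 0.001], [0.969, -0.247, -0.0], [0.0, 0.001, -1.0]]
contact_force: [-0.0, 0.2, 0.1]
width: -0.0
finger_force: 0.0
```

Request:
move_arm(
  steps=[
    [0,0,0,0,2,0,0],
    [0,0,0,0,2,0,0],
    [0,0,0,0,0,0,0],
  ],
)

```text
time_s: 6.33
tcp_pos: [0.4967, 0.0416, 0.0394]
eef_rot: [[0.247, 0.969, 0.001], [0.969, -0.247, 0.0], [0.0, 0.001, -1.0]]
contact_force: [-0.3, -0.3, -0.4]
width: -0.0001
finger_force: 0.0
```

```bash
python3 look.py l3
```

```text
6.3333 [0.4967 0.0416 0.0394] [-0.3214 -0.268  -0.3582]
[338, 266] [290, 249]
crop 258 166
crop 250 199
white_mark w [298.  253.3] 0.65
white_mark s [299.8 271.2] 0.72
arrow_tip w [333.6 296.1] 0.69
arrow_tip s [293.5 245.8] 0.63
```

View pics/l3.png

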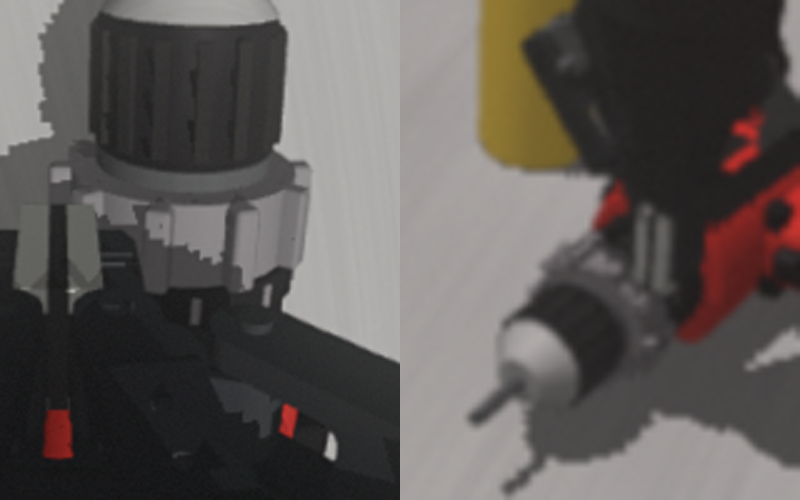

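Still no contact, with the TCP at drill y ≈ 26 and the face at about 18. I'll keep pushing in small steps.

Request:
move_arm(
  steps=[
    [0,0,0,0,2,0,0],
    [0,0,0,0,2,0,0],
    [0,0,0,0,2,0,0],
    [0,0,0,0,0,0,0],
  ],
)

```text
time_s: 6.97
tcp_pos: [0.5026, 0.0401, 0.0394]
eef_rot: [[0.247, 0.969, 0.001], [0.969, -0.247, -0.0], [0.0, 0.001, -1.0]]
contact_force: [0.8, -0.2, 0.2]
width: -0.0
finger_force: 0.0
```

Request:
move_arm(
  steps=[
    [0,0,0,0,1.5,0,0],
    [0,0,0,0,1.5,0,0],
    [0,0,0,0,0,0,0],
  ],
)

```text
time_s: 7.22
tcp_pos: [0.5053, 0.0394, 0.0393]
eef_rot: [[0.247, 0.969, 0.0], [0.969, -0.247, -0.0], [0.0, 0.0, -1.0]]
contact_force: [0.0, -0.5, 0.1]
width: -0.0
finger_force: 0.0
```

```bash
cat > ang.py <<'E'
from h import *
np.set_printoptions(precision=1,suppress=True)
s=read_state();p=optics.camera("wrist");q=optics.camera("side")
u=np.array([.242,.970,0]);n=np.array([-.970,.242,0]);C=np.array([.5222,.0345,.035])
d=np.array(s["tcp_pos"])-C
print("t",s["time_s"],"tcp drill mm",d@u*1e3,d@n*1e3,s["tcp_pos"][2]*1e3,"F",s["contact_force"])
for k in range(6):
    a=np.radians(36*k);X=C-.0135*u+.027*(np.sin(a)*n+np.cos(a)*np.array([0,0,1]))
    print(k,"below: side",proj(q,X),"wrist",wproj(p,s,X))
for l in("white_mark","arrow_tip","ring_centre"):
    print(l,[(k,np.round(r["xy"],1),round(r["score"],2)) for k,g in(("w",p),("s",q)) for r in optics.spot_point(g,l)[:2]])
print("exp arrow",proj(q,C-.019*u+[0,0,.026]),wproj(p,s,C-.019*u+[0,0,.026]))
# brightness unrolled along the ribs, in 6 degree cells, -60..60 (handle side +), wrist picture
G=cv2.cvtColor(p["image"],cv2.COLOR_BGR2GRAY)
for r,x in((.03,.006),(.0275,-.0135)):
    v=[]
    for a in np.radians(np.arange(-60,61,6)):
        X=C+x*u+r*(np.sin(a)*n+np.cos(a)*np.array([0,0,1]));c=wproj(p,s,X);v.append(int(cv2.getRectSubPix(G,(1,1),tuple(map(float,c)))[0,0]))
    print("x",x,v)
E
python3 ang.py
```

```text
t 7.2167 tcp drill mm 0.6739713493768102 17.581085601920538 39.31846580453218 F [ 0.  -0.5  0.1]
0 below: side [294.2 247.1] wrist [318.8 288.6]
1 below: side [300.8 252.1] wrist [287.2 284.3]
2 below: side [304.7 259.5] wrist [269.  272.8]
3 below: side [304.2 266.2] wrist [269.9 260.5]
4 below: side [299.7 269.7] wrist [285.9 251.8]
5 below: side [293.  268.7] wrist [309.9 248.5]
white_mark [('s', array([299. , 270.7]), 0.78)]
arrow_tip [('w', array([315.9, 296.7]), 0.96), ('s', array([296.3, 245.6]), 0.84)]
ring_centre [('w', array([316.3, 248. ]), 0.61), ('s', array([285.7, 258.1]), 0.61)]
exp arrow [295.7 246.2] [318.1 296.9]
x 0.006 [136, 121, 138, 115, 112, 128, 131, 135, 83, 137, 134, 125, 102, 68, 95, 97, 50, 40, 98, 69, 73]
x -0.0135 [61, 47, 47, 47, 129, 36, 35, 32, 32, 30, 35, 31, 34, 32, 28, 31, 94, 36, 48, 85, 77]
```

Request:
move_arm(
  steps=[
    [0,0,0,0,-8,0,0],
    [0,0,0,0,0,3,0],
    [0,0,0,0,0,0,0],
    [0,0,0,0,4,0,0],
    [0,0,0,0,2,0,0],
    [0,0,0,0,1,0,0],
    [0,0,0,0,0,0,0],
  ],
)

```text
time_s: 8.2
tcp_pos: [0.5046, 0.0396, 0.0363]
eef_rot: [[0.247, 0.969, 0.0], [0.969, -0.247, -0.0], [0.0, 0.0, -1.0]]
contact_force: [-0.2, -0.3, -0.3]
width: -0.0004
finger_force: 0.0
```

Request:
move_arm(
  steps=[
    [0,0,0,0,1,0,0],
    [0,0,0,0,1,0,0],
    [0,0,0,0,0,0,0],
  ],
)

```text
time_s: 8.45
tcp_pos: [0.506, 0.0392, 0.0363]
eef_rot: [[0.247, 0.969, 0.0], [0.969, -0.247, -0.0], [-0.0, 0.0, -1.0]]
contact_force: [0.4, -0.2, -0.5]
width: -0.0001
finger_force: 0.0
```

```bash
python3 ang.py
```

```text
t 8.45 tcp drill mm 0.6246341516771251 16.80479814906014 36.31269756163275 F [ 0.4 -0.2 -0.5]
0 below: side [294.2 247.1] wrist [317.9 291.5]
1 below: side [300.8 252.1] wrist [285.7 287. ]
2 below: side [304.7 259.5] wrist [267.4 275.2]
3 below: side [304.2 266.2] wrist [268.5 262.5]
4 below: side [299.7 269.7] wrist [284.7 253.5]
5 below: side [293.  268.7] wrist [309.1 250.2]
white_mark [('w', array([318.3, 298.4]), 0.29), ('s', array([301.9, 267.2]), 0.76)]
arrow_tip [('w', array([317.8, 299.8]), 0.64), ('s', array([297.3, 242.7]), 0.88)]
ring_centre [('s', array([288.3, 256.4]), 0.72)]
exp arrow [295.7 246.2] [317.2 299.9]
x 0.006 [134, 122, 136, 114, 113, 127, 130, 136, 78, 136, 134, 103, 64, 57, 97, 97, 35, 69, 98, 99, 73]
x -0.0135 [69, 45, 47, 45, 79, 35, 33, 31, 29, 29, 33, 34, 32, 31, 30, 31, 66, 31, 53, 93, 79]
```

Request:
move_arm(
  steps=[
    [0,0,0,0,1,0,0],
    [0,0,0,0,1,0,0],
    [0,0,0,0,1,0,0],
    [0,0,0,0,0,0,0],
  ],
)

```text
time_s: 9.18
tcp_pos: [0.5088, 0.0385, 0.0363]
eef_rot: [[0.247, 0.969, -0.0], [0.969, -0.247, -0.0], [-0.0, -0.0, -1.0]]
contact_force: [-1.7, -0.4, 1.0]
width: 0.0002
finger_force: 0.9
```

```bash
python3 look.py l4; python3 ang.py | tail -2
```

```text
9.1833 [0.5088 0.0385 0.0363] [-1.6578 -0.4314  1.0379]
[313, 269] [290, 249]
crop 233 169
crop 250 199
white_mark s [299. 269.] 0.73
white_mark s [337.2 165.3] 0.33
arrow_tip w [306.7 305.1] 0.7
arrow_tip s [294.4 242. ] 0.63
x 0.006 [117, 132, 120, 116, 121, 127, 134, 97, 134, 134, 135, 61, 39, 97, 97, 33, 97, 97, 93, 69, 73]
x -0.0135 [53, 45, 46, 67, 35, 33, 32, 30, 30, 35, 29, 33, 28, 29, 27, 38, 32, 92, 78, 61, 77]
```

View pics/l4.png

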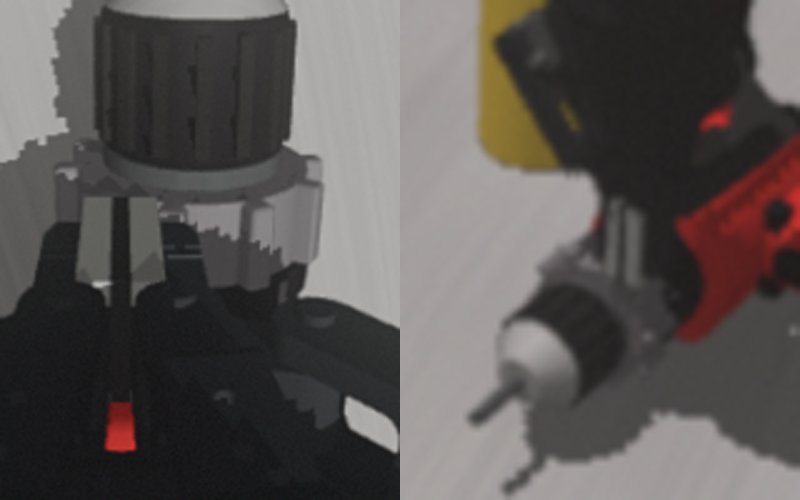

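Contact: the rib is being pushed, at about 1.7 N, and the ring has turned a few degrees. I'll carry on past half a click, rising slightly.

Request:
move_arm(
  steps=[
    [0,0,0,0,1.5,-0.3,0],
    [0,0,0,0,1.5,-0.3,0],
    [0,0,0,0,1.5,-0.3,0],
    [0,0,0,0,1.5,-0.3,0],
    [0,0,0,0,1.5,-0.3,0],
    [0,0,0,0,0,0,0],
  ],
)

```text
time_s: 10.38
tcp_pos: [0.517, 0.0365, 0.038]
eef_rot: [[0.247, 0.969, 0.001], [0.969, -0.247, -0.0], [0.0, 0.001, -1.0]]
contact_force: [0.9, 0.0, 1.3]
width: -0.0003
finger_force: 0.5
```

```bash
python3 ang.py
```

```text
t 10.3833 tcp drill mm 0.7183693876594816 5.545936933642486 37.9786384541675 F [0.9 0.  1.3]
0 below: side [294.2 247.1] wrist [295.1 290.4]
1 below: side [300.8 252.1] wrist [263.8 285.7]
2 below: side [304.7 259.5] wrist [247.2 273.9]
3 below: side [304.2 266.2] wrist [249.8 261.5]
4 below: side [299.7 269.7] wrist [267.  252.7]
5 below: side [293.  268.7] wrist [291.6 249.5]
white_mark [('w', array([254.1, 259.6]), 0.75), ('s', array([304.2, 268.6]), 0.72)]
arrow_tip [('s', array([296.4, 244.6]), 0.88)]
ring_centre [('w', array([296.4, 245.9]), 0.63), ('s', array([287.7, 258. ]), 0.71)]
exp arrow [295.7 246.2] [294.9 298.8]
x 0.006 [133, 132, 126, 126, 129, 96, 131, 133, 93, 113, 85, 96, 32, 95, 97, 68, 64, 62, 70, 72, 116]
x -0.0135 [64, 49, 37, 36, 34, 34, 38, 37, 53, 33, 31, 29, 32, 31, 28, 28, 30, 30, 29, 31, 31]
```

Request:
move_arm(
  steps=[
    [0,0,0,0,0,-6,0],
    [0,0,0,0,-8,-6,0],
    [0,0,0,0,-12,0,0],
    [0,0,0,0,0,0,0],
    [0,0,0,0,0,0,0],
  ],
)

```text
time_s: 11.2
tcp_pos: [0.4961, 0.0417, 0.0503]
eef_rot: [[0.247, 0.969, -0.0], [0.969, -0.247, -0.0], [-0.0, -0.0, -1.0]]
contact_force: [1.3, -0.6, -0.6]
width: 0.0
finger_force: 0.0
```

```bash
python3 ang.py
```

```text
t 11.2 tcp drill mm 0.7160889284869076 27.031032463530693 50.278830899522546 F [ 1.3 -0.6 -0.6]
0 below: side [294.2 247.1] wrist [334.  278.4]
1 below: side [300.8 252.1] wrist [304.  274.7]
2 below: side [304.7 259.5] wrist [285.8 264.5]
3 below: side [304.2 266.2] wrist [285.4 253.4]
4 below: side [299.7 269.7] wrist [299.7 245.4]
5 below: side [293.  268.7] wrist [322.2 242.4]
white_mark [('w', array([288.1, 253.2]), 0.7), ('s', array([303.7, 265.8]), 0.78)]
arrow_tip [('w', array([332.5, 285.8]), 0.8), ('s', array([299. , 244.9]), 0.76), ('s', array([290.5, 274.3]), 0.63)]
ring_centre [('w', array([329.1, 240.2]), 0.64), ('s', array([287.9, 261.6]), 0.72)]
exp arrow [295.7 246.2] [333.2 286.4]
x 0.006 [137, 137, 136, 130, 135, 100, 130, 136, 137, 140, 105, 134, 129, 124, 115, 116, 69, 67, 102, 137, 127]
x -0.0135 [118, 94, 50, 52, 50, 50, 112, 47, 46, 36, 33, 33, 59, 29, 36, 36, 37, 36, 99, 93, 97]
```

Both cameras put the mark 3 clicks below (it was 4), and the drill hasn't moved. I'll repeat the same stroke.

Request:
move_arm(
  steps=[
    [0,0,0,0,0,7,0],
    [0,0,0,0,0,7,0],
    [0,0,0,0,5,0,0],
    [0,0,0,0,4,0,0],
    [0,0,0,0,2,0,0],
    [0,0,0,0,1.5,0,0],
    [0,0,0,0,1.5,0,0],
    [0,0,0,0,1.5,-0.3,0],
    [0,0,0,0,1.5,-0.3,0],
    [0,0,0,0,1.5,-0.3,0],
    [0,0,0,0,1.5,-0.3,0],
    [0,0,0,0,1.5,-0.5,0],
    [0,0,0,0,0,0,0],
    [0,0,0,0,0,-6,0],
    [0,0,0,0,-8,-6,0],
    [0,0,0,0,-13,0,0],
    [0,0,0,0,0,0,0],
    [0,0,0,0,0,0,0],
  ],
)

```text
time_s: 13.1
tcp_pos: [0.4969, 0.0416, 0.05]
eef_rot: [[0.247, 0.969, 0.0], [0.969, -0.247, 0.0], [0.0, 0.0, -1.0]]
contact_force: [-0.3, -0.9, 0.5]
width: 0.0001
finger_force: 0.0
```

```bash
python3 ang.py
```

```text
t 13.1 tcp drill mm 0.792200573911459 26.247456951716067 49.99313390157829 F [-0.3 -0.9  0.5]
0 below: side [294.2 247.1] wrist [332.7 278.8]
1 below: side [300.8 252.1] wrist [302.6 275. ]
2 below: side [304.7 259.5] wrist [284.4 264.8]
3 below: side [304.2 266.2] wrist [284.1 253.7]
4 below: side [299.7 269.7] wrist [298.5 245.7]
5 below: side [293.  268.7] wrist [321.1 242.7]
white_mark [('s', array([305.7, 262.3]), 0.8)]
arrow_tip [('w', array([330.5, 285. ]), 0.88), ('s', array([296. , 246.3]), 0.83)]
ring_centre [('w', array([326.6, 240.4]), 0.79), ('w', array([322.7, 224.7]), 0.28), ('s', array([286.4, 258. ]), 0.91)]
exp arrow [295.7 246.2] [331.8 286.8]
x 0.006 [158, 125, 133, 117, 114, 129, 133, 138, 81, 140, 137, 134, 112, 126, 69, 109, 101, 131, 130, 88, 75]
x -0.0135 [75, 50, 52, 51, 130, 50, 48, 47, 46, 34, 72, 32, 31, 29, 35, 37, 36, 62, 78, 78, 98]
```

```bash
cat > band.py <<'E'
from h import *
import sys
s=read_state();q=optics.camera("side");p=optics.camera("wrist")
u=np.array([.242,.970,0]);n=np.array([-.970,.242,0]);C=np.array([.5222,.0345,.035])
print("t",s["time_s"],np.round(s["contact_force"],1))
A=np.arange(-60,181,9)
for nm,f,g in(("side",lambda X:proj(q,X),q),("wrist",lambda X:wproj(p,s,X),p)):
    G=cv2.cvtColor(g["image"],cv2.COLOR_BGR2GRAY);v=[]
    for a in np.radians(A):
        c=[f(C-x*u+.0275*(np.sin(a)*n+np.cos(a)*np.array([0,0,1]))) for x in(.012,.0135,.015)]
        v.append(int(np.mean([cv2.getRectSubPix(G,(1,1),tuple(map(float,k)))[0,0] for k in c])))
    print(nm,[f"{a}:{b}" for a,b in zip(A,v)])
for nm,g in(("w",p),("s",q)):
  for l in("white_mark","clutch_ring"):
    for f in(optics.recognise,): print(nm,l,[(np.round(r["bbox"]),round(r["score"],2)) for r in f(g,l)[:2]])
if len(sys.argv)>1: cv2.imwrite(sys.argv[1],cv2.resize(q["image"][225:285,270:330],(600,600),interpolation=2))
E
python3 band.py
```

```text
t 13.5 [ 0.5 -0.2  1.2]
side ['-60:107', '-51:110', '-42:108', '-33:107', '-24:76', '-15:42', '-6:38', '3:43', '12:81', '21:71', '30:74', '39:62', '48:40', '57:76', '66:94', '75:88', '84:56', '93:45', '102:53', '111:64', '120:67', '129:64', '138:62', '147:60', '156:62', '165:62', '174:48']
wrist ['-60:80', '-51:51', '-42:52', '-33:71', '-24:47', '-15:45', '-6:34', '3:32', '12:30', '21:31', '30:35', '39:36', '48:81', '57:83', '66:70', '75:35', '84:36', '93:37', '102:38', '111:45', '120:99', '129:106', '138:117', '147:100', '156:109', '165:69', '174:97']
w white_mark [(array([276., 216., 379., 287.]), 0.62)]
w clutch_ring []
s white_mark [(array([277., 244., 309., 273.]), 0.62)]
s clutch_ring []
```

The side picture's bright patch on the band sits at about 68° toward the handle, so the mark is 2 clicks below, as expected. Next stroke.

Request:
move_arm(
  steps=[
    [0,0,0,0,0,7,0],
    [0,0,0,0,0,6.7,0],
    [0,0,0,0,5,0,0],
    [0,0,0,0,3,0,0],
    [0,0,0,0,2,0,0],
    [0,0,0,0,1.5,0,0],
    [0,0,0,0,1.5,0,0],
    [0,0,0,0,1.5,-0.3,0],
    [0,0,0,0,1.5,-0.3,0],
    [0,0,0,0,1.5,-0.3,0],
    [0,0,0,0,1.5,-0.3,0],
    [0,0,0,0,1.5,-0.5,0],
    [0,0,0,0,0,0,0],
    [0,0,0,0,0,-6,0],
    [0,0,0,0,-8,-6,0],
    [0,0,0,0,-12,0,0],
    [0,0,0,0,0,0,0],
    [0,0,0,0,0,0,0],
    [0,0,0,0,0,0,0],
  ],
)

```text
time_s: 15.38
tcp_pos: [0.4983, 0.0413, 0.0499]
eef_rot: [[0.247, 0.969, 0.001], [0.969, -0.247, -0.0], [0.0, 0.001, -1.0]]
contact_force: [0.1, -0.2, 0.2]
width: 0.0003
finger_force: 0.0
```

```bash
python3 band.py; python3 ang.py
```

```text
t 15.3833 [ 0.1 -0.2  0.2]
side ['-60:107', '-51:109', '-42:108', '-33:106', '-24:76', '-15:42', '-6:36', '3:46', '12:90', '21:65', '30:81', '39:89', '48:54', '57:37', '66:37', '75:33', '84:34', '93:45', '102:55', '111:66', '120:67', '129:64', '138:61', '147:60', '156:62', '165:62', '174:49']
wrist ['-60:83', '-51:50', '-42:50', '-33:75', '-24:48', '-15:45', '-6:33', '3:35', '12:29', '21:35', '30:35', '39:87', '48:83', '57:84', '66:33', '75:36', '84:36', '93:36', '102:37', '111:37', '120:85', '129:105', '138:117', '147:101', '156:110', '165:70', '174:96']
w white_mark [(array([272., 220., 376., 289.]), 0.98)]
w clutch_ring [(array([276., 217., 374., 289.]), 0.76)]
s white_mark [(array([277., 246., 310., 274.]), 0.88), (array([186., 288., 252., 345.]), 0.29)]
s clutch_ring [(array([275., 243., 308., 281.]), 0.76)]
t 15.6833 tcp drill mm 0.6760135396093999 25.248169477611466 49.42051064543639 F [-0.1  0.3 -0.8]
0 below: side [294.2 247.1] wrist [331.  279.1]
1 below: side [300.8 252.1] wrist [300.9 275.3]
2 below: side [304.7 259.5] wrist [282.7 265.1]
3 below: side [304.2 266.2] wrist [282.6 253.9]
4 below: side [299.7 269.7] wrist [297.1 245.8]
5 below: side [293.  268.7] wrist [319.8 242.8]
white_mark [('s', array([302.2, 253.6]), 0.62)]
arrow_tip [('w', array([327.5, 288.2]), 0.55), ('s', array([297.6, 244.3]), 0.84)]
ring_centre [('w', array([327.5, 240.6]), 0.68), ('s', array([286.8, 261.1]), 0.64)]
exp arrow [295.7 246.2] [330.2 287.1]
x 0.006 [159, 127, 133, 117, 114, 129, 133, 139, 83, 139, 138, 133, 113, 124, 70, 110, 101, 131, 129, 89, 74]
x -0.0135 [66, 50, 52, 52, 122, 49, 48, 47, 43, 34, 72, 31, 29, 32, 35, 37, 30, 94, 79, 79, 87]
```

The mark is now 1 click below (side 302,254). Last stroke, then lift clear.

Request:
move_arm(
  steps=[
    [0,0,0,0,0,7,0],
    [0,0,0,0,0,6.5,0],
    [0,0,0,0,4.5,0,0],
    [0,0,0,0,3,0,0],
    [0,0,0,0,1.5,0,0],
    [0,0,0,0,1.5,0,0],
    [0,0,0,0,1.5,0,0],
    [0,0,0,0,1.5,-0.3,0],
    [0,0,0,0,1.5,-0.3,0],
    [0,0,0,0,1.5,-0.3,0],
    [0,0,0,0,1.5,-0.3,0],
    [0,0,0,0,1.5,-0.5,0],
    [0,0,0,0,0,0,0],
    [0,0,0,0,0,-6,0],
    [0,0,0,0,-8,-6,0],
    [0,0,0,0,-12,-20,0],
    [0,0,0,-30,-12,-30,0],
    [0,0,0,0,0,-30,0],
    [0,0,0,0,0,0,0],
    [0,0,0,0,0,0,0],
  ],
)

```text
time_s: 17.75
tcp_pos: [0.4799, 0.0167, 0.1301]
eef_rot: [[0.247, 0.969, 0.004], [0.969, -0.247, -0.0], [0.001, 0.004, -1.0]]
contact_force: [-0.3, 0.8, -0.5]
width: -0.0004
finger_force: 0.0
```

```bash
python3 ang.py; python3 - <<'E'
from h import *
p=optics.camera("wrist");s=read_state();c=[int(v) for v in wproj(p,s,np.array([.518,.018,.06]))]
x,y=max(c[0]-60,0),max(c[1]-60,0);cv2.imwrite("pics/f.png",cv2.resize(p["image"][y:y+120,x:x+120],(600,600),interpolation=2));print(x,y)
E
```

```text
t 17.75 tcp drill mm -27.491241950687073 36.7429369251409 130.0767883372913 F [-0.3  0.8 -0.5]
0 below: side [294.2 247.1] wrist [331.6 194.2]
1 below: side [300.8 252.1] wrist [309.8 192.8]
2 below: side [304.7 259.5] wrist [296.  189.2]
3 below: side [304.2 266.2] wrist [295.  185.2]
4 below: side [299.7 269.7] wrist [305.3 182.3]
5 below: side [293.  268.7] wrist [322.3 181.2]
white_mark [('w', array([332.3, 194.6]), 0.73), ('s', array([293.4, 244.6]), 0.94)]
arrow_tip [('w', array([330.7, 200. ]), 0.81), ('s', array([296.8, 243.8]), 0.82)]
ring_centre [('w', array([327.5, 171. ]), 0.89), ('s', array([286.6, 261.7]), 0.75), ('s', array([219.5, 320.9]), 0.32)]
exp arrow [295.7 246.2] [331.2 201. ]
x 0.006 [147, 136, 143, 124, 125, 138, 140, 153, 93, 156, 163, 152, 131, 134, 81, 121, 112, 141, 141, 98, 89]
x -0.0135 [87, 64, 64, 67, 129, 65, 65, 64, 212, 227, 224, 221, 217, 61, 58, 57, 119, 56, 56, 53, 54]
273 138
```

View pics/f.png

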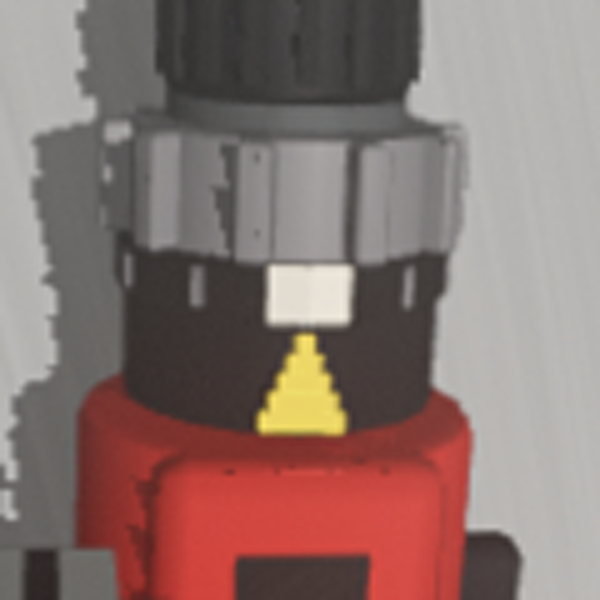

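The white mark, at crop (310,295), stands directly at the yellow arrow's tip, at (306,335). The finger is clear, so I'm handing in.

```bash
python3 -c "
from station import workorder
print(workorder.hand_in())"
```

```text
the job is handed in; nothing more can be done
None
```

I turned the clutch ring four clicks with a fingertip; its white mark now rests at the yellow arrow, the drill has not visibly shifted, nothing else was touched, and the job was handed in at about 18 s.

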